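# Clear the jug and open the touch-latch tool cupboard

### The job

A copper milk jug is standing in the way of the handleless green door of the small cupboard on the bar. Using only the outside of the fingers, slide the jug along the counter, upright and without lifting it, until it is out of the door's swing; gently push the door in near its free edge so the touch catch lets go and it springs ajar; then put a finger behind it and swing it wide open, about square to the cupboard or further. The door must not bump the jug, and the shot glasses, distribution tool and knock box are to be left as they are.

Things in the scene. Friction and masses are not known exactly. Their poses are not given: they have to be found in the camera images.
- cupboard: fixed dark-wood cupboard, 170 mm deep (its x), 220 wide (its y), 240 high; origin at the centre of its underside, z up; its front looks along its own -x and has a green door with no handle: hinge at the +y edge (y = +108), free edge at y = -110. Shut, the door's outer face lies at x = -106 and its inner face at x = -90; the carcass front edge is at x = -85. These axes do not move with the door.
- hinge (a point): point on the door's upright hinge axis at the height of the cupboard's top (240 mm); in the cupboard's frame x = -98, y = +108 mm; the axis runs through the middle of the door's thickness. Does not move with the door.
- door (a joint): door angle: 0 shut and latched, grows as it opens towards the cupboard's -x, 1.57 square, stop 1.78. Pushed in to -0.012 or beyond (stop -0.021; about 3 to 4 N near the free edge) and let go, the catch frees it: a spring swings it to about 0.35 within a second. From there it stays where it is left (1 to 3 N moves it, 150 mm from the hinge).
- press_spot (a point): good spot to push on the door's outer face: 195 mm from the hinge axis (23 mm in from the free edge), 210 mm above the counter, 28 mm below the door's top; moves with the door
- door_panel: green door leaf, 16 mm thick (x), 218 wide (y), from 16 to 238 above the counter; origin on the hinge axis at counter height, its -y points from hinge to free edge, -x out of the outer face. The latch parts (striker, and a pin that comes out 55 mm from the carcass), 165 mm from the hinge, are 85 to 115 mm above the counter.
- jug_center (a point): centre, half-way up (42 mm above the counter), of the squat copper milk jug: loose, 0.27 to 0.53 kg, 85 mm high, belly 90 mm in diameter 34 mm above its foot, foot 72 mm, mouth 82 mm; brass handle on its own -y side reaching 73 mm from its axis, between 20 and 75 mm high
- glass0_center (a point): centre of a clear shot glass, 62 mm high, 56 mm wide at the mouth; leave alone
- glass1_center (a point): centre of a second shot glass of the same size; leave alone
- distributor_center (a point): centre of the red and steel distribution tool, a disc 62 mm in diameter and 34 mm high; leave alone
- knockbox: fixed chrome knock box, 158 x 138 mm, 98 mm high, origin under its centre; open at the top
- strike_bar (a joint): the knock box's hinged black striking bar: 0 = down across the mouth; it tips upward when the short lever with a black ball on the box's own -y side (reaching 52 mm beyond the box) is pressed down; leave it down
There are look-alikes about, which are no part of the job. Several things have the shape of the knockbox; the one meant has the colours described above.

How it is judged:
By the outcome, as a careful person would: the job done as asked, in the order asked, and still so for the second after the job is handed in, with the robot touching nothing.
It also fails if it takes over 67 s, if anything falls off the work surface, if the arm or the gripper's body presses on something with over 40 N, if the wrist force passes 120 N, or if a joint passes its speed limit or range.

### The arm

A 6-joint arm with a two-finger parallel gripper is mounted at the origin on the work surface. World frame = base frame: x ahead of the robot, y to its left, z up, the work surface at z = 0. Lengths are in m, angles in rad, forces in N, time in s.
With the tool pointing down it reaches from about 0.375 to 0.9 m from the base axis. Payload 3.1 kg.
Tool frame: the origin (TCP) lies midway between the tips of the shut fingers; the grasp point (between the pads) lies 19 mm behind it; x points along the fingers, z is the direction in which the jaws open and shut, and the axes are right-handed (so a half turn about x gives the same grasp; the last joint's range is limited). The gripper opens to 85 mm and grips with 20 to 120 N. Pads are 22 mm wide; open, the fingers measure 114 mm over their backs; the gripper's body (76 mm by 85 mm) begins 54 mm behind the grasp point. The pads swing forward as they close: fully open they stand 13 mm farther back than shut.
Start: joints at [-1.472, 0.527, 1.433, -0, 1.181, -0.178], TCP at [0.171, -0.601, 0.231] pointing down, gripper open.
Joint ranges: [-3.08, 3.08], [-0.75, 2.2], [0.22, 2.44], [-1.43, 4.57], [0, 2.65], [-2.85, 2.85]. Speed limits (rad/s): [2.79, 2.79, 3.14, 3.14, 3.14, 3.14].

### API

Orientations are given as a unit quaternion [x, y, z, w].
In Python, from station import status, snapshot, camera_params, ticket gives the robot as it stands.
- The arm moves only by the tool arm_command, never from a script. Its argument "series" is a list that holds one entry, the list of rows, each a list of 4 numbers: the shift along the tool's x, y, z in mm, then the turn about the tool's x in rad. A call has 1 to 10 rows; each row shifts and turns the commanded pose from where the row before left it, along the tool's axes as they then stand; what a row does not reach is not made up. A row lasts 1/10 s, in which the tool goes at most 50 mm and 8.59 degrees, less where a joint would pass 70% of its speed; a pose out of reach is approached as far as the arm can. A call is refused whole if a number of a shift passes 50 or a number of a turn 0.15, either way. A call with a gripper value outside its range is refused whole. "jaw" is the opening in per cent of the stroke, from 0 (shut) to 100 (fully open), set as the call begins (left out, the last holds). The fingers move at their own pace and stop on an object; "force" is the grip in N (left out, the last holds). Time passes only in rows, so rows that do not move let the fingers close. It gives the time, the measured TCP pose, the force and the opening at its end, in the units of the state.
- status.sense(): the state, without advancing time (a new reading comes with each control period).
- snapshot(name): name is "scene" or "top" or "wrist"; returns the picture (480x640x3 uint8, red, green, blue); there is no depth.
- camera_params(name): a dict with "fovy" (degrees; the focal length in pixels is half the picture's height over the tangent of half this angle, whatever the lens; pixels are square), "cx", "cy" (the principal point, pixels), "k1" (the pictures are not rectified: a ray, as slopes to the right and down, at radius r is drawn at 1 + k1 r^2 times it, then the intrinsics apply), "extrinsics" (4x4, takes a point from camera to world coordinates); the wrist camera has in their place "mount" (4x4, takes a point from camera to tool coordinates, whose origin is the TCP and whose axes are the tool frame's). Camera axes: x right, y down, z forward; pixel columns grow to the right and rows downward; lengths in m; the calibration is good to about 2 mm. A picture is of the moment at which its call begins: read the wrist's pose just before it. camera_params takes no time and is no camera call.
- ticket.sign_off(): hands the job in, once; it reports no verdict.
The state is a dict: "t": time; "q": joint angles; "qd": joint speeds; "tau": joint torques, N m; "tcp_pos": TCP position; "tool_rot": TCP orientation; "force": force on the tool from outside, world axes, zero at the start; "ft_torque": the same for the moment, N m; "finger_gap": opening from 0.0 (shut) to 1.0 (fully open).
Only numpy, scipy, OpenCV 4.12 (cv2) and the standard library are available. Lean on these libraries where they do the work, as an engineer would, in place of code of your own. Each camera call takes 0.05 s, during which the arm holds its last target. There are 200 camera calls.

## Working session

There is one attempt and no reset: what is moved stays moved. The work goes in short steps, Python scripts to look and compute and a tool call to move; the robot and the scene stay as the last step left them, time stands still between calls to the robot, and variables do not carry over. Pictures are saved under pics/ and viewed, about 8 in all and at most 12, crops included, and the job is handed in when it is done.

Besides the shell and the picture viewer there is one more tool, called after "Emit:" by a JSON object that holds its "op" and its "data", one argument or row to a line. arm_command: Moves the arm, as the interface text tells. Its arguments: {"type":"object","properties":{"series":{"type":"array"},"jaw":{"type":"number"},"force":{"type":"number"}},"required":["series"]}

```bash
mkdir -p pics; ls; cat > h.py <<'E'
import numpy as np,cv2
from station import status,snapshot,camera_params,ticket
from scipy.spatial.transform import Rotation as R
def cam(n):
    p=camera_params(n);f=240/np.tan(np.radians(p['fovy'])/2)
    if 'extrinsics' in p: T=np.array(p['extrinsics'])
    else:
        s=status.sense();W=np.eye(4);W[:3,:3]=R.from_quat(s['tool_rot']).as_matrix();W[:3,3]=s['tcp_pos'];T=W@np.array(p['mount'])
    return f,p['cx'],p['cy'],p['k1'],T
def ray(c,u,v):
    f,cx,cy,k,T=c;d=np.array([(u-cx)/f,(v-cy)/f]);s=d.copy()
    for _ in range(30): s=d/(1+k*(s@s))
    return T[:3,3],T[:3,:3]@np.array([s[0],s[1],1])
def atz(c,u,v,z):
    o,d=ray(c,u,v);return o+d*(z-o[2])/d[2]
def proj(c,P):
    f,cx,cy,k,T=c;q=T[:3,:3].T@(np.asarray(P)-T[:3,3]);s=q[:2]/q[2];s=s*(1+k*(s@s));return s*f+[cx,cy]
def shot(n,fn):
    c=cam(n);im=snapshot(n);cv2.imwrite('pics/'+fn,cv2.cvtColor(np.asarray(im),cv2.COLOR_RGB2BGR));return c
E
python3 - <<'E'
from h import *
for n in('scene','top'):
    c=shot(n,n+'1.png');print(n,np.round(c[4],3).tolist(),c[:4])
s=status.sense();print(s['t'],s['tcp_pos'],s['tool_rot'])
E
```

```text
pics
scene [[-0.771, 0.463, -0.438, 1.238], [0.637, 0.558, -0.532, 0.93], [-0.002, -0.689, -0.725, 1.27], [0.0, 0.0, 0.0, 1.0]] (np.float64(572.546408707386), 316.634673330618, 247.80471850017233, -0.020424713759970514)
top [[0.0, -0.991, 0.137, 0.384], [-1.0, -0.001, -0.009, 0.135], [0.009, -0.137, -0.991, 1.544], [0.0, 0.0, 0.0, 1.0]] (np.float64(569.5872782383672), 313.7982728243251, 248.52446187895714, -0.13854011346292633)
0.1 [ 0.17074271 -0.60053181  0.23041416] [ 0.42678212  0.56466627 -0.42573302  0.56370242]
```

View pics/scene1.png

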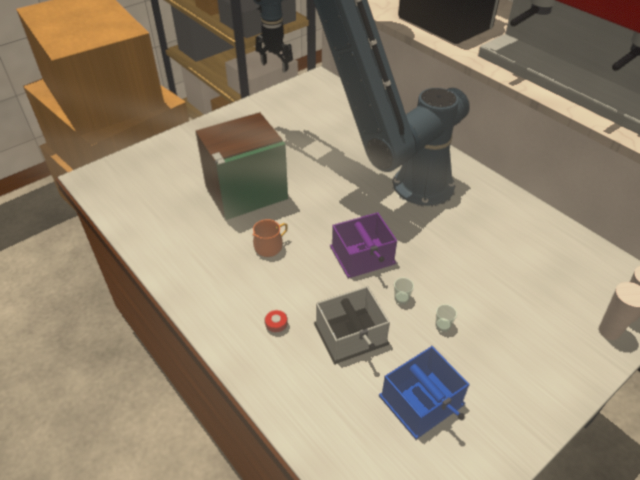

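View pics/top1.png

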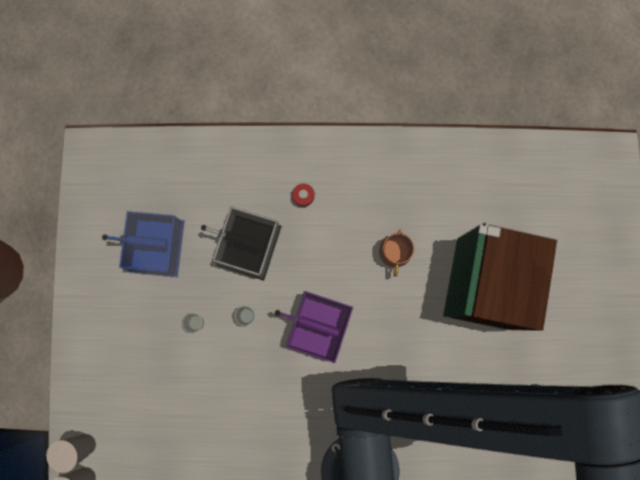

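The top view shows the cupboard at right (roof corners about (497,227), (556,239), (543,330), (474,318)). Its green front looks toward +y, with the hinge at the far (+x) end. The jug is at about (397,250), in front of the door. Next is an enlarged crop for the corners.

```bash
python3 - <<'E'
import cv2
im=cv2.imread('pics/top1.png')[200:350,360:580]
cv2.imwrite('pics/crop1.png',cv2.resize(im,None,fx=3.6,fy=3.6,interpolation=cv2.INTER_CUBIC))
E
```

```text
(no output)
```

View pics/crop1.png

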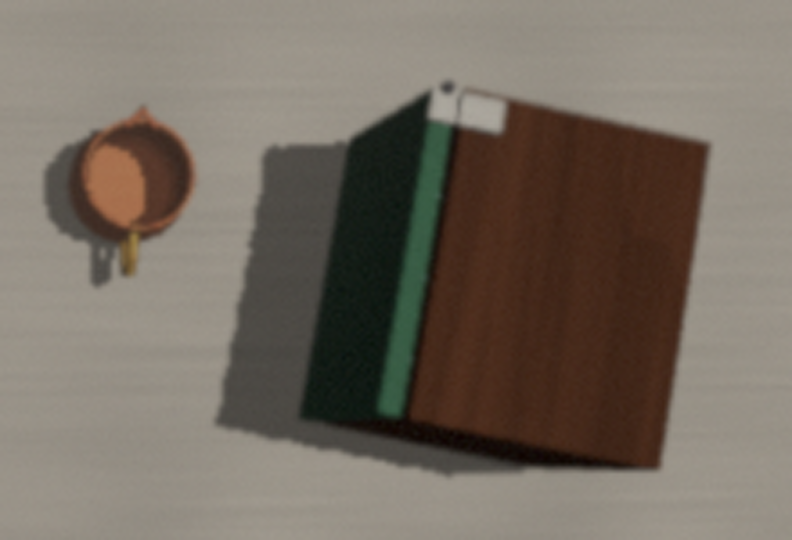

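```bash
cat > fit.py <<'E'
from h import *
from scipy.optimize import least_squares
c=cam('top')
g=lambda u,v:np.array([u/3.6+360-.36,v/3.6+200-.36])
m=[((-98,108,240),(447,88)),((-106,-110,238),(378,416)),((-90,-110,238),(404,419)),((85,110,240),(710,143)),((85,-110,240),(660,468)),((-106,-110,16),(302,416))]
def W(x,P):
    a=x[2];X,Y,Z=np.array(P)/1000;return np.array([x[0]+X*np.cos(a)-Y*np.sin(a),x[1]+X*np.sin(a)+Y*np.cos(a),Z])
r=least_squares(lambda x:np.concatenate([proj(c,W(x,P))-g(*q) for P,q in m]),[.55,-.35,-1.7])
print(r.x,np.round(r.fun,1))
x=r.x
for n,P in dict(hinge=(-98,108,240),free=(-106,-110,238),press=(-106,-87,210)).items(): print(n,W(x,P).round(3))
a=x[2];print('out dir',-np.cos(a),-np.sin(a),'hinge->free',np.sin(a),-np.cos(a))
j=atz(c,*g(137,180),.085);print('jug',j,'handle',atz(c,*g(129,270),.06))
def cup(p): d=np.array(p[:2])-x[:2];return d@[np.cos(a),np.sin(a)],d@[-np.sin(a),np.cos(a)]
print('jug in cup',cup(j))
for n,u,v,z in [('red',303,195,.034),('g0',244,315,.05),('g1',194,323,.05),('purpleR',352,305,.098),('purpleT',306,292,.098),('kbR',280,225,.098),('kbB',263,278,.098)]: print(n,atz(c,u,v,z).round(3))
s=status.sense();print(R.from_quat(s['tool_rot']).as_matrix().round(3))
E
python3 fit.py
```

```text
[ 0.49692802 -0.35268125 -1.77482948] [-0.  -0.   0.4 -0.8 -0.2 -0.3  0.1 -0.4  0.5  0.5 -0.8  1.1]
hinge [ 0.623 -0.279  0.24 ]
free [ 0.411 -0.227  0.238]
press [ 0.433 -0.231  0.21 ]
out dir 0.2026204664259032 0.9792573444122589 hinge->free -0.9792573444122589 0.2026204664259032
jug [ 0.58236608 -0.0963995   0.085     ] handle [ 0.5195375  -0.09322713  0.06      ]
jug in cup (np.float64(-0.2682772879577289), np.float64(0.03173792295870189))
red [0.739 0.15  0.034]
g0 [0.414 0.303 0.05 ]
g1 [0.393 0.435 0.05 ]
purpleR [0.439 0.025 0.098]
purpleT [0.472 0.141 0.098]
kbR [0.644 0.209 0.098]
kbB [0.507 0.251 0.098]
[[-0.     0.962  0.273]
 [ 0.002  0.273 -0.962]
 [-1.     0.    -0.002]]
```

Fit residuals are under 1.1 px. The jug is about 187 mm from the hinge, which is inside the swing. My plan is to push it towards +y to about (0.60, 0.06), with the sides of nearly shut fingers coming from the door side. First I'll lift and turn.

Emit:
{"op": "arm_command", "data": {
  "series": [
    [[-40,0,0,-0.15],[-40,0,0,-0.15],[0,0,0,-0.15],[0,0,0,-0.15],[0,0,0,-0.15],[0,0,0,-0.15],[0,0,0,-0.15],[0,0,0,-0.15],[0,0,0,0]]
  ],
  "jaw": 25
}}

```text
t: 1.0
tcp_pos: [0.1708, -0.6008, 0.3107]
tool_rot: [0.034, 0.706, -0.033, 0.706]
force: [0.8, -0.3, 0.2]
finger_gap: 0.249
```

```bash
cat > to.py <<'E'
import sys
from h import *
s=status.sense();M=R.from_quat(s['tool_rot']).as_matrix();p=np.array(s['tcp_pos'])
print('t',s['t'],'p',p.round(4),'F',np.round(s['force'],1),'gap',round(s['finger_gap'],2),'q',np.round(s['q'],2));print(M.round(3).tolist())
for a in sys.argv[1:]:
    t=np.array(list(map(float,a.split(','))));print(a,'-> tool mm',(M.T@(t-p)*1000).round(1));p=t
E
python3 to.py .59,-.195,.31 .582,-.185,.03 .605,.01,.03
```

```text
t 1.0 p [ 0.1708 -0.6008  0.3107] F [ 0.8 -0.3  0.2] gap 0.25 q [-1.47  0.45  1.34 -0.    1.36 -1.38]
[[-0.0, 0.094, 0.996], [0.001, 0.996, -0.094], [-1.0, 0.001, -0.0]]
.59,-.195,.31 -> tool mm [  1.2 443.5 379.2]
.582,-.185,.03 -> tool mm [280.    8.9  -8.8]
.605,.01,.03 -> tool mm [  0.2 196.3   4.5]
```

Emit:
{"op": "arm_command", "data": {
  "series": [
    [[0,34,29,0],[0,34,29,0],[0,34,29,0],[0,34,29,0],[0,34,29,0],[0,34,29,0],[0,34,29,0],[0,34,29,0],[0,34,29,0],[0,34,29,0]]
  ]
}}

```text
t: 2.0
tcp_pos: [0.4924, -0.2883, 0.3111]
tool_rot: [0.035, 0.706, -0.035, 0.706]
force: [1.1, -1.1, 0.5]
finger_gap: 0.249
```

Emit:
{"op": "arm_command", "data": {
  "series": [
    [[0,34,29,0],[0,34,29,0],[0,34,29,0],[0,0,0,0],[0,0,0,0],[0,0,0,0]]
  ]
}}

```text
t: 2.6
tcp_pos: [0.5869, -0.197, 0.311]
tool_rot: [0.034, 0.707, -0.034, 0.706]
force: [0.1, -0.6, -0.1]
finger_gap: 0.247
```

```bash
python3 to.py .583,-.185,.13 .583,-.185,.03 .603,.0,.03; python3 -c "
from h import *
c=shot('wrist','w1.png');print(proj(c,[.582,-.096,.085]),proj(c,[.583,-.185,.03]))"
```

```text
t 2.6 p [ 0.5869 -0.197   0.311 ] F [ 0.1 -0.6 -0.1] gap 0.25 q [-0.5   0.44  1.35 -0.    1.35 -0.41]
[[-0.001, 0.096, 0.995], [-0.0, 0.995, -0.096], [-1.0, -0.0, -0.001]]
.583,-.185,.13 -> tool mm [181.   11.6  -4.8]
.583,-.185,.03 -> tool mm [100.    0.    0.1]
.603,.0,.03 -> tool mm [ -0.  186.1   2.2]
[309.71265032 120.44638232] [320.01806906 197.62784787]
```

View pics/w1.png

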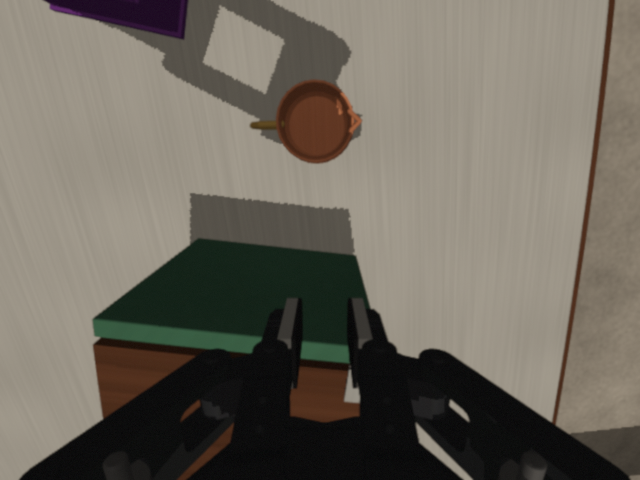

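The wrist view puts the jug mouth at (316,121), 6 px right of the prediction, so the jug's x is about 0.587. There is clear room between it and the door, so I'm going down into that gap.

Emit:
{"op": "arm_command", "data": {
  "series": [
    [[40,6,0,0],[45,6,0,0],[45,0,0,0],[45,0,0,0],[45,0,0,0],[40,0,0,0],[20,0,0,0],[0,0,0,0],[0,0,0,0],[0,0,0,0]]
  ]
}}

```text
t: 3.65
tcp_pos: [0.5898, -0.1859, 0.0332]
tool_rot: [0.033, 0.705, -0.034, 0.707]
force: [0.4, 0.2, -0.1]
finger_gap: 0.249
```

Emit:
{"op": "arm_command", "data": {
  "series": [
    [[0,8,0,0],[0,8,0,0],[0,8,0,0],[0,8,0,0],[0,8,0,0],[0,8,0,0],[0,8,0,0],[0,8,0,0],[0,8,0,0],[0,8,0,0]]
  ]
}}

```text
t: 4.65
tcp_pos: [0.5967, -0.1048, 0.0317]
tool_rot: [0.033, 0.706, -0.033, 0.707]
force: [-1.0, -4.8, 5.2]
finger_gap: 0.249
```

```bash
python3 to.py .603,.0,.03; python3 -c "
from h import *
shot('wrist','w2.png')"
```

```text
t 4.65 p [ 0.5967 -0.1048  0.0317] F [-1.  -4.8  5.2] gap 0.25 q [-0.36  0.78  1.62 -0.    0.75 -0.26]
[[0.001, 0.094, 0.996], [-0.001, 0.996, -0.094], [-1.0, -0.001, 0.001]]
.603,.0,.03 -> tool mm [  1.6 104.9  -3.5]
```

View pics/w2.png

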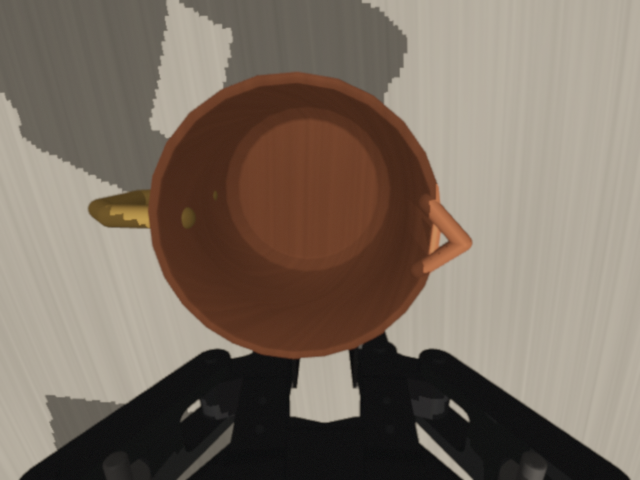

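The jug is upright, with its mouth at (296,215) against a finger midline of about 324, so it sits about 7 mm to the left. I'll back off, re-centre and keep pushing.

Emit:
{"op": "arm_command", "data": {
  "series": [
    [[0,-10,0,0],[0,0,-8,0],[0,8,0,0],[0,8,0,0],[0,8,0,0],[0,8,0,0],[0,8,0,0],[0,8,0,0],[0,8,0,0],[0,8,0,0]]
  ]
}}

```text
t: 5.7
tcp_pos: [0.5934, -0.0496, 0.0313]
tool_rot: [0.033, 0.706, -0.033, 0.706]
force: [0.5, -1.8, -1.1]
finger_gap: 0.247
```

Emit:
{"op": "arm_command", "data": {
  "series": [
    [[0,8,0,0],[0,8,0,0],[0,8,0,0],[0,8,0,0],[0,8,0,0],[0,8,0,0],[0,6,0,0],[0,0,0,0],[0,0,0,0]]
  ]
}}

```text
t: 6.6
tcp_pos: [0.5985, 0.0038, 0.0314]
tool_rot: [0.033, 0.706, -0.033, 0.706]
force: [-0.1, 0.8, 0.3]
finger_gap: 0.251
```

```bash
python3 to.py .603,.0,.03; python3 -c "
from h import *
shot('wrist','w3.png')"
```

```text
t 6.6 p [0.5985 0.0038 0.0314] F [-0.1  0.8  0.3] gap 0.25 q [-0.18  0.77  1.63  0.    0.73 -0.09]
[[0.0, 0.094, 0.996], [0.0, 0.996, -0.094], [-1.0, 0.0, 0.0]]
.603,.0,.03 -> tool mm [ 1.4 -3.4  4.8]
```

View pics/w3.png

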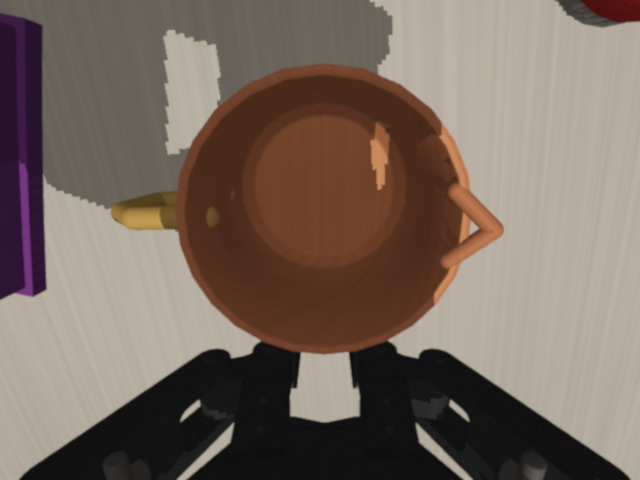

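The jug is at about (0.602, 0.06), upright, 340 mm from the hinge and clear of the purple box (left edge of the picture). Next I back off, rise, shut the fingers and go in front of the press spot.

Emit:
{"op": "arm_command", "data": {
  "series": [
    [[0,-15,0,0],[0,-20,0,0],[0,-20,0,0.11],[-40,0,0,0],[-40,0,0,0],[-40,0,0,0],[-40,0,0,0],[-20,0,0,0],[0,0,0,0],[0,0,0,0]]
  ],
  "jaw": 0
}}

```text
t: 7.65
tcp_pos: [0.5928, -0.0523, 0.2113]
tool_rot: [0.072, 0.703, -0.072, 0.703]
force: [0.2, 0.3, 0.5]
finger_gap: -0.001
```

```bash
python3 to.py .447,-.161,.202 .435,-.220,.202
```

```text
t 7.65 p [ 0.5928 -0.0523  0.2113] F [0.2 0.3 0.5] gap -0.0 q [-0.28  0.51  1.53 -0.    1.1  -0.07]
[[0.0, 0.204, 0.979], [-0.0, 0.979, -0.204], [-1.0, -0.0, 0.0]]
.447,-.161,.202 -> tool mm [   9.3 -136.1 -120.6]
.435,-.220,.202 -> tool mm [  0.  -60.2   0.3]
```

Emit:
{"op": "arm_command", "data": {
  "series": [
    [[2,-27,-24,0],[2,-27,-24,0],[2,-27,-24,0],[2,-27,-24,0],[2,-27,-24,0],[0,-15,0,0],[0,-15,0,0],[0,-10,0,0],[0,0,0,0],[0,0,0,0]]
  ]
}}

```text
t: 8.65
tcp_pos: [0.4409, -0.1984, 0.2011]
tool_rot: [0.072, 0.703, -0.072, 0.703]
force: [-0.1, -0.1, 0.1]
finger_gap: 0.0
```

```bash
python3 to.py .435,-.220,.202
```

```text
t 8.65 p [ 0.4409 -0.1984  0.2011] F [-0.1 -0.1  0.1] gap 0.0 q [-0.65  0.38  1.81  0.    0.95 -0.45]
[[-0.0, 0.202, 0.979], [0.001, 0.979, -0.202], [-1.0, 0.001, -0.0]]
.435,-.220,.202 -> tool mm [ -1.  -22.4  -1.3]
```

Emit:
{"op": "arm_command", "data": {
  "series": [
    [[0,-5,0,0],[0,-5,0,0],[0,-4,0,0],[0,-3,0,0],[0,-2,0,0],[0,0,0,0]]
  ]
}}

```text
t: 9.25
tcp_pos: [0.4365, -0.2174, 0.2013]
tool_rot: [0.072, 0.703, -0.072, 0.703]
force: [0.1, -0.2, -0.1]
finger_gap: 0.003
```

Emit:
{"op": "arm_command", "data": {
  "series": [
    [[0,-1,0,0],[0,-1,0,0],[0,0,0,0]]
  ]
}}

```text
t: 9.55
tcp_pos: [0.436, -0.2185, 0.2013]
tool_rot: [0.073, 0.703, -0.072, 0.703]
force: [0.8, 1.8, 1.1]
finger_gap: -0.001
```

Emit:
{"op": "arm_command", "data": {
  "series": [
    [[0,-1,0,0],[0,-1,0,0],[0,0,0,0]]
  ]
}}

```text
t: 9.85
tcp_pos: [0.4355, -0.2206, 0.2013]
tool_rot: [0.072, 0.704, -0.072, 0.703]
force: [-0.3, 3.2, 0.7]
finger_gap: -0.002
```

```bash
python3 to.py
```

```text
t 9.85 p [ 0.4355 -0.2206  0.2013] F [-0.3  3.2  0.7] gap -0.0 q [-0.7   0.39  1.8   0.    0.95 -0.49]
[[-0.0, 0.203, 0.979], [0.001, 0.979, -0.203], [-1.0, 0.001, -0.001]]
```

Emit:
{"op": "arm_command", "data": {
  "series": [
    [[0,-1,0,0],[0,0,0,0],[0,0,0,0]]
  ]
}}

```text
t: 10.15
tcp_pos: [0.4353, -0.2218, 0.2013]
tool_rot: [0.072, 0.704, -0.072, 0.703]
force: [0.6, 3.1, 1.4]
finger_gap: 0.005
```

Emit:
{"op": "arm_command", "data": {
  "series": [
    [[0,25,0,0],[0,45,0,0],[0,45,0,0],[-40,0,0,0],[-40,0,0,0],[0,0,0,0],[0,0,0,0],[0,0,0,0],[0,0,0,0],[0,0,0,0]]
  ]
}}

```text
t: 11.15
tcp_pos: [0.4581, -0.1094, 0.2802]
tool_rot: [0.072, 0.704, -0.072, 0.703]
force: [0.2, 0.4, 0.6]
finger_gap: -0.002
```

```bash
python3 to.py; python3 -c "
from h import *
shot('top','t2.png')
im=cv2.imread('pics/t2.png')[180:380,340:600]
cv2.imwrite('pics/t2c.png',cv2.resize(im,None,fx=3,fy=3,interpolation=cv2.INTER_CUBIC))"
```

```text
t 11.15 p [ 0.4581 -0.1094  0.2802] F [0.2 0.4 0.6] gap -0.0 q [-0.47  0.26  1.74 -0.    1.15 -0.27]
[[-0.002, 0.203, 0.979], [0.001, 0.979, -0.203], [-1.0, 0.0, -0.002]]
```

View pics/t2c.png

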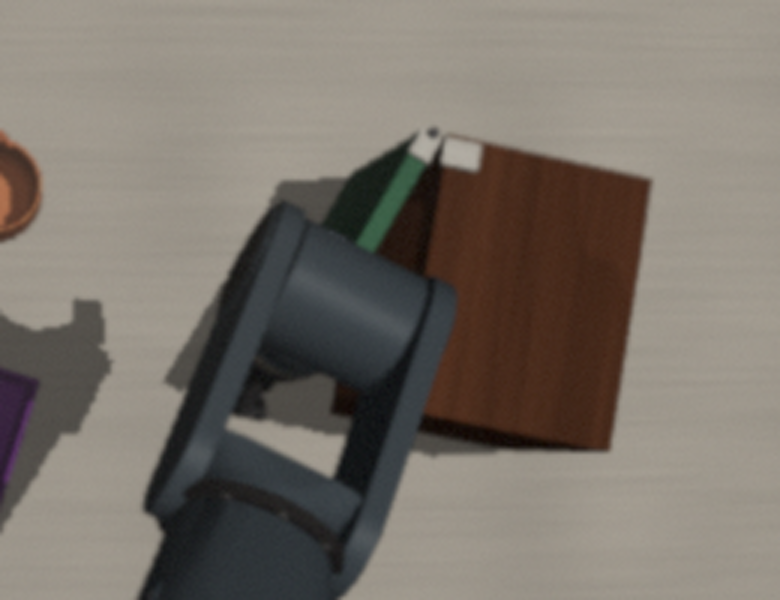

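The door is ajar at about 0.35 rad: its edge line runs from the hinge at (432,133) to (368,245) in the crop, about 20° off shut. Next I turn with the door, cross over its top and lower the finger behind it.

Emit:
{"op": "arm_command", "data": {
  "series": [
    [[0,0,0,0.12],[0,0,0,0.12],[0,0,0,0.11],[0,-30,18,0],[0,-30,18,0],[0,-30,18,0],[0,0,0,0],[0,0,0,0]]
  ]
}}

```text
t: 12.0
tcp_pos: [0.4569, -0.2147, 0.2806]
tool_rot: [0.194, 0.681, -0.194, 0.679]
force: [-0.3, 0.1, -0.7]
finger_gap: 0.001
```

```bash
python3 to.py .457,-.215,.28 .457,-.215,.185; python3 -c "
from h import *
c=shot('wrist','w4.png');print(proj(c,[.457,-.215,.185]))"
```

```text
t 12.0 p [ 0.4569 -0.2147  0.2806] F [-0.3  0.1 -0.7] gap 0.0 q [-0.66  0.31  1.67  0.    1.17 -0.11]
[[-0.001, 0.528, 0.849], [0.001, 0.849, -0.528], [-1.0, 0.001, -0.002]]
.457,-.215,.28 -> tool mm [ 0.6 -0.2  0.3]
.457,-.215,.185 -> tool mm [95.  -0.1  0.2]
[323.54039427 252.93272695]
```

View pics/w4.png

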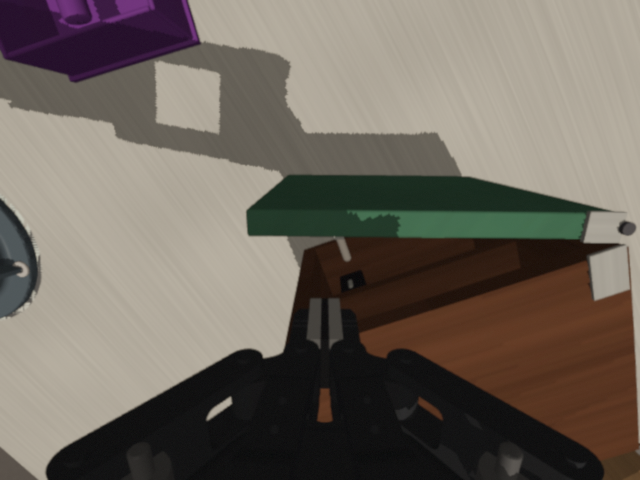

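In the wrist view the door's top inner edge is at row 237 and the carcass front is lower. The target spot (323,253) lies in the gap, so I go down.

Emit:
{"op": "arm_command", "data": {
  "series": [
    [[25,0,0,0],[25,0,0,0],[25,0,0,0],[20,0,0,0],[0,0,0,0],[0,0,0,0]]
  ]
}}

```text
t: 12.65
tcp_pos: [0.4574, -0.2133, 0.1864]
tool_rot: [0.193, 0.681, -0.193, 0.68]
force: [0.8, 0.2, -0.3]
finger_gap: 0.002
```

Emit:
{"op": "arm_command", "data": {
  "series": [
    [[0,6,0,0],[0,5,0,0],[0,8,0.4,0.05],[0,8,0.4,0.05],[0,8,0.4,0.05],[0,8,0.4,0.05],[0,8,0.4,0.05],[0,0,0,0]]
  ]
}}

```text
t: 13.45
tcp_pos: [0.49, -0.1738, 0.1872]
tool_rot: [0.276, 0.65, -0.276, 0.652]
force: [0.0, 0.6, -0.7]
finger_gap: 0.0
```

```bash
cat > pol.py <<'E'
from h import *
s=status.sense();d=np.array(s['tcp_pos'])[:2]-[.623,-.279];M=R.from_quat(s['tool_rot']).as_matrix()
n=M[:2,1];u=-M[:2,2]
print('along',d@u,'inside',-d@n,'tool turn',np.arctan2(.979,.2026)-np.arctan2(n[1],n[0]),'F.n',np.array(s['force'])[:2]@n,'z',s['tcp_pos'][2],'q',np.round(s['q'],2))
E
python3 pol.py
```

```text
along 0.16805497697573846 inside 0.02252785449437145 tool turn 0.5983802459079717 F.n 0.4737481274257202 z 0.18722538321969567 q [-0.56  0.45  1.74  0.    0.95  0.25]
```

Emit:
{"op": "arm_command", "data": {
  "series": [
    [[0,16,-1,0.08],[0,15,-1,0.08],[0,14,-1,0.08],[0,14,-1,0.08],[0,14,-1,0.08],[0,14,-1,0.08],[0,14,-1,0.08],[0,0,0,0]]
  ]
}}

```text
t: 14.25
tcp_pos: [0.5729, -0.1177, 0.1869]
tool_rot: [0.445, 0.549, -0.445, 0.55]
force: [0.0, -0.6, 0.3]
finger_gap: 0.001
```

```bash
python3 pol.py
```

```text
along 0.16821719038730523 inside 0.015532998968962996 tool turn 1.1576623425290746 F.n -0.08946189231393264 z 0.1869335582661005 q [-0.39  0.53  1.58  0.    1.03  0.97]
```

Emit:
{"op": "arm_command", "data": {
  "series": [
    [[0,14,-1,0.08],[0,14,-1,0.08],[0,14,-1,0.08],[0,14,-1,0.08],[0,14,-1,0.08],[0,12,-1,0.08],[0,0,0,0],[0,0,0,0],[0,0,0,0]]
  ]
}}

```text
t: 15.15
tcp_pos: [0.6517, -0.1109, 0.1864]
tool_rot: [-0.563, -0.428, 0.563, -0.428]
force: [0.9, -0.3, 0.2]
finger_gap: 0.003
```

```bash
python3 pol.py
```

```text
along 0.16958287870492156 inside 0.017450630515779813 tool turn 1.638199168845959 F.n 0.934519497068193 z 0.18635803203376933 q [-0.34  0.63  1.38 -0.    1.14  1.5 ]
```

The door should be near 1.64 rad. I back the finger away from its inner face, lift clear and check.

Emit:
{"op": "arm_command", "data": {
  "series": [
    [[0,-10,0,0],[0,-15,0,0],[-35,0,0,0],[-45,0,0,0],[-45,0,0,0],[0,-45,0,0],[0,-45,0,0],[0,0,0,0],[0,0,0,0]]
  ]
}}

```text
t: 16.05
tcp_pos: [0.5398, -0.0792, 0.3116]
tool_rot: [-0.563, -0.428, 0.563, -0.427]
force: [1.2, -1.0, -0.3]
finger_gap: 0.002
```

```bash
python3 pol.py; python3 -c "
from h import *
shot('top','t3.png');shot('scene','s3.png')
a=cv2.imread('pics/t3.png')[150:390,100:580];b=cv2.imread('pics/s3.png')[90:440,150:550]
b=cv2.resize(b,None,fx=.8,fy=.8);a=cv2.resize(a,None,fx=1.2,fy=1.2)
o=np.zeros((a.shape[0]+b.shape[0],a.shape[1],3),np.uint8);o[:a.shape[0]]=a;o[a.shape[0]:,:b.shape[1]]=b;cv2.imwrite('pics/f.png',o)"
```

```text
along 0.17009177312267257 inside 0.1338661502073625 tool turn 1.6391477977331546 F.n 1.4171613692420997 z 0.3116257170079314 q [-0.35  0.33  1.53  0.    1.28  1.49]
```

View pics/f.png

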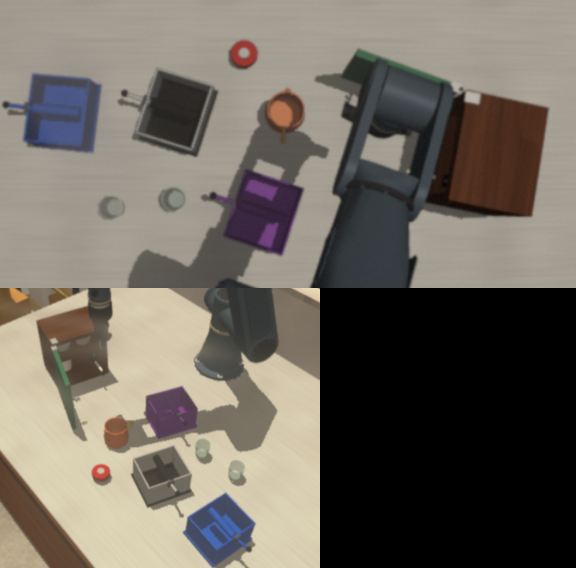

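```bash
python3 -c "
from h import *
s=status.sense();print(s['t'],np.round(s['force'],2),np.abs(s['qd']).max());print(ticket.sign_off())"
```

```text
16.15 [ 0.06 -0.64  0.07] 0.02707444870481005
the job is handed in; nothing more can be done
None
```

The job is done and handed in at 16.2 s of the 67 s allowed.

- **Jug:** I slid it about 155 mm along the counter with the sides of the nearly shut fingers, to about (0.60, 0.06). It stayed upright, 340 mm from the hinge, and leaves about 75 mm to the door's swing.
- **Door:** I pressed it in about 3.5 mm at the press spot with about 3 N. It sprang to about 0.35 rad, and I swung it open with a finger behind it.

**Last checks:** The finger's last position put the door at about 1.64 rad. The final top picture reads nearer 1.76 rad, a rougher estimate. Both are past square and short of the stop at 1.78. In that picture the jug stands clear of the door, and the glasses, the red distribution tool and the knock box look unmoved. I judged those by eye and did not re-measure them. The wrist force was about zero with the arm lifted clear.

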